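# Load a drive cassette into the test dock and latch it

### The arm

A 6-joint arm with a two-finger parallel gripper is mounted at the origin on the work surface. World frame = base frame: x ahead of the robot, y to its left, z up, the work surface at z = 0. Lengths are in mm, angles in rad, forces in N, time in s.
With the tool pointing down it reaches from about 350 to 975 mm from the base axis. Payload 7.1 kg.
Tool frame: the origin (TCP) lies at the very end of the fingers, on their centre line; the grasp point (between the pads) lies ctrl.hold_point_z behind it (ctrl.hold_point_z is the distance from the TCP to the grasp point, in mm); z points along the fingers, y is the line along which they close (so a half turn about z gives the same grasp; the last joint's range is limited). The gripper opens to 88 mm and grips with 3 to 60 N. Pads are 20 mm wide; open, the fingers measure 115 mm over their backs; the gripper's body (75 mm by 178 mm) begins 61 mm behind the grasp point.
Start: joints at [-1.324, 0.423, 1.63, -0, 1.089, -0.019], TCP at [164.194, -603.03, 222.675] pointing down, gripper open.
Joint ranges: [-3, 3], [-0.9, 2.11], [0.09, 2.58], [-1.31, 4.45], [0.11, 2.69], [-2.54, 2.54]. Speed limits (rad/s): [2.39, 2.39, 3.01, 3.14, 3.14, 3.14].

### API

Orientations are given as a rotation vector (axis times angle).
In Python, from workcell import ctrl gives the robot as it stands. The module is installed in compiled form; this text tells all that it offers.
- The arm moves only by the shell command python3 -m creep 'ROWS'. ROWS is JSON, a list of rows, each an object with "translation": the shift along the tool's x, y, z in mm, a list of three; "angular": the turn, a rotation vector about the tool's x, y, z in rad, a list of three; "jaw": the opening, from 0 (shut) to 1 (fully open). A call has exactly 8 rows; each row is the pose to reach, as a shift and turn from the pose commanded when the call began, along the tool's axes at that moment; what a row does not reach only later rows make up. A row lasts 1/8 s, in which the tool goes at most 62.5 mm and 10.7 degrees, less where a joint would pass 70% of its speed; a pose out of reach is approached as far as the arm can. A call with a gripper value outside its range is refused whole. The fingers move at their own pace and stop on an object; the grip force is fixed at half the most. Time passes only in rows, so rows that repeat a pose let the fingers close, or fill a call up. It gives the time, the measured TCP pose, the force, the opening and the grip force at its end, in the units of the state.
- ctrl.get_obs(): the state, without advancing time (a new reading comes with each control period).
- ctrl.get_image(name): name is "scene" or "top"; returns the picture (420x560x3 uint8, red, green, blue); there is no depth.
- ctrl.camera_info(name): a dict with "camera_matrix" (3x3 intrinsics, pixels), "world_from_camera" (4x4, takes a point from camera to world coordinates). Camera axes: x right, y up, looking along -z (the intrinsics and any distortion apply to the point x, -y, -z); pixel columns grow to the right and rows downward; lengths in mm; the calibration is good to about 2 mm. A picture is of the moment at which its call begins. camera_info takes no time and is no camera call.
- ctrl.close_job(): hands the job in; it is judged then, once.
Trained networks look in the newest picture that a camera, given by its name, has taken for a name from the list of things; names that differ only in an ending like _2 or _b are one class to them, and where a whole thing is asked for, a point or a joint stands for the part that bears it (a point fixed in the world has none). Each returns a list of dicts, best first, with "score" (0 to 1); they miss things now and then, are a little off and sometimes report something else, mostly with a low value. They report only what shows in the picture. A call takes as long as a camera call. They do not tell look-alikes from the thing itself.
- ctrl.look_for(camera, label): "rect" ([left, top, right, bottom] in pixels, round what is visible of it).
The state is a dict: "t": time; "qpos": joint angles; "qvel": joint speeds; "joint_torque": joint torques, N m; "ee_pos": TCP position; "orientation": TCP orientation; "ft_force": force on the tool from outside, world axes, zero at the start; "moment": the same for the moment, N m; "width": finger opening in mm; "grasp_force": force on a finger pad.
Only numpy, scipy, OpenCV 4.12 (cv2) and the standard library are available. Lean on these libraries where they do the work, as an engineer would, in place of code of your own. Each camera call takes 0.05 s, during which the arm holds its last target. There are 200 camera calls.

### The job

Swing the dock's red latch open out of the track, then push the drive cassette, without lifting it out of its track or forcing it, all the way home against the dock's contacts; it binds if pushed off-centre, so push on its centre line. Then swing the latch fully closed behind the cassette and let go, leaving the other things on the bench where they lie.

Things in the scene. Friction and masses are not known exactly. Their poses are not given: they have to be found in the camera images.
- dock: The fixed drive test dock: grey base 365 x 216 x 6 mm with the track on it, between two aluminium walls (150 mm apart inside, 10 mm thick, tops 20 mm above the dock's underside), and at the far end a white housing 50 mm high whose near face, with brass contacts, is the stop. Origin: on the underside, under point home. x = push direction, y = left across the track, z up.
- home (a point): Where push_face must finally be: they coincide (within 1 mm) when the cassette is fully home. On the track's centre line (yellow line on its floor), 11 mm above the track floor, 17 mm above the dock's underside. Axes as the dock's. Base runs from 195 mm before it (towards -x) to 170 mm beyond; walls from 190 mm before to 85 mm beyond; the housing begins 85 mm beyond.
- cassette: Loose black drive cassette, silver on top, 84 long (x) x 132 wide (y) x 22 mm high, 0.25 to 0.5 kg. Half-way along its sides two orange runners 24 mm long guide it between the walls (147 mm over them, 1.5 mm play a side). Slides with a few newtons when pushed within 12 mm of its centre line; pushed 30 mm or more off it, the runners wedge and it jams. Origin: middle of underside; x forward.
- push_face (a point): Middle of the cassette's rear face (the side away from the housing), marked by a yellow patch 22 mm wide, 11 mm above its underside, 42 mm behind its origin. x axis = forward into the dock, y left, z up. Starts in the track 138 to 158 mm short of home. Push here, with less than 60 N.
- latch (a joint): Angle of the red swing latch about its upright axis, rad: 0 = closed, bar across the track; it opens clockwise seen from above, back towards the cassette's starting side; clear of the track past 1.3; 1.57 = along the wall; stop at 1.75. Starts at 0 to 0.2. Light friction (1 N at the peg), stays put. Closed, the bar is 3 mm behind a home cassette; it cannot close if the cassette is well short.
- latch_peg (a point): Middle of the latch's upright red peg, 12 mm in diameter, 40 mm tall (20 mm below to 20 mm above this point), 38 mm above point home, 36 mm from the latch's axis. Under it is the red bar, 10 mm wide, 12 mm thick, 44 mm long from the axis. The peg may be pushed sideways or pinched from above.
- latch_hinge (a point): Point fixed on the latch's upright axis, outside the track's left wall: 8 mm before point home (-x), 95 mm to its left (+y), 17 mm above it. From here the peg lies along the dock's -y when closed and along its -x at 1.57.
- driver: blue and black screwdriver, 190 x 22 mm, loose, lying beside the dock. Bystander; origin under its middle.
- memory: green memory module, 68 x 30 x 4 mm, loose, beside the dock's far end. Bystander; origin under its middle.
- spare_drive: bare silver drive, 100 x 70 x 9 mm, loose, beside the dock on its latch side. Bystander; origin under its middle.
- tape: roll of yellow tape, 96 mm across, 25 mm high, loose, on the left of the bench. Bystander; origin under its middle.
- battery: black laptop battery, 204 x 50 x 20 mm, loose, on the left of the bench. Bystander; origin under its middle.
- parts_tray: grey three-part tray, 150 x 100 x 28 mm, loose, on the right of the bench. Bystander; origin under its middle.
Mind the look-alikes: they are no part of the job. Leave any green or pink look-alike of the cassette alone.

How it is judged (in metres and radians):
On the way, in this order (a step that is already met when the one before it is completed fails the run):
1. the latch is swung open, clear of the track (past 1.3 rad), with the cassette not yet home (value of joint latch above 1.3 rad and not (x of push_face in the frame of home above -0.005 m)), for 0.2 s.
2. the cassette is pushed fully home (within 5 mm) in its track (x of push_face in the frame of home above -0.005 m and angle between the x axis of push_face and the x axis of home, either way round below 0.13 rad and y of push_face in the frame of home between -0.01 and 0.01 m and z of push_face in the frame of home between -0.005 and 0.005 m), for 0.2 s.
3. the latch is swung closed behind it (under 0.2 rad) (value of joint latch below 0.2 rad), for 0.2 s.
At the end, for the whole second after the job is handed in: The cassette's rear-face point is within 5 mm of home along the track, 10 mm across and 5 mm in height, the cassette is square to the track within 0.13 rad and at rest, and the latch is closed to under 0.2 rad (all of step 2 and value of joint latch below 0.2 rad and linear speed of cassette below 0.02 m/s); the robot touches nothing.
It fails at once if the cassette is forced (pressed by the robot with more than 60 N) (contact force between any of the fingers, the arm and cassette above 60 N).
It fails at once if the cassette is lifted more than 15 mm, out of its track (z of push_face in the frame of home above 0.015 m).
It fails at once if a bystander is moved more than 30 mm (distance of any of driver, memory, spare_drive, tape, battery, parts_tray from where it was at the start of the episode above 0.03 m).
It also fails if it takes over 58 s, if anything falls off the work surface, if the arm or the gripper's body presses on something with over 40 N, if the wrist force passes 120 N, or if a joint passes its speed limit or range.

## Working session

There is one attempt and no reset: what is moved stays moved. The work goes in short steps, Python scripts to look and compute and a shell command to move; the robot and the scene stay as the last step left them, time stands still between calls to the robot, and variables do not carry over. Pictures are saved under pics/ and viewed, at most 10 in all, crops included, and the job is handed in when it is done.

```bash
mkdir -p pics; python3 - <<'E'
from workcell import ctrl
import cv2
for n in("top","scene"):
    cv2.imwrite(f"pics/{n}0.png",ctrl.get_image(n)[:,:,::-1])
    c=ctrl.camera_info(n);print(n,c)
    for l in("dock","cassette","latch_peg","spare_drive","push_face","driver"):
        print(l,[(round(d['score'],2),[round(v) for v in d['rect']]) for d in ctrl.look_for(n,l)][:3])
o=ctrl.get_obs();print(o,ctrl.hold_point_z)
E
```

```text
top {'camera_matrix': array([[494.44187294,   0.        , 276.69277344],
       [  0.        , 494.44187294, 212.33978726],
       [  0.        ,   0.        ,   1.        ]]), 'world_from_camera': array([[ 2.14752128e-02,  9.91766527e-01, -1.26245679e-01,
         4.31766163e+02],
       [-9.99764808e-01,  2.09212785e-02, -5.71218196e-03,
         3.13102652e+01],
       [-3.02392985e-03,  1.26338657e-01,  9.91982560e-01,
         1.49604359e+03],
       [ 0.00000000e+00,  0.00000000e+00,  0.00000000e+00,
         1.00000000e+00]])}
dock [(0.66, [223, 154, 326, 288])]
cassette [(0.65, [360, 185, 405, 232]), (0.61, [343, 261, 394, 295]), (0.57, [261, 232, 312, 271])]
latch_peg [(0.53, [239, 221, 262, 232])]
spare_drive [(0.93, [203, 234, 237, 268]), (0.15, [415, 284, 469, 322])]
push_face [(0.7, [344, 261, 395, 297]), (0.65, [361, 182, 402, 236]), (0.58, [261, 232, 307, 272])]
driver [(0.54, [328, 185, 345, 250])]
scene {'camera_matrix': array([[532.34361985,   0.        , 277.92880684],
       [  0.        , 532.34361985, 209.60206478],
       [  0.        ,   0.        ,   1.      
[... 893 characters left out ...]
: array([-1.32402510e+00,  4.23104930e-01,  1.62991144e+00, -1.88381333e-06,
        1.08859091e+00, -1.90167591e-02]), 'qvel': array([ 1.68501070e-05,  5.52553858e-04,  3.42840176e-04, -8.77117241e-04,
       -1.54602602e-03,  3.69071515e-04]), 'joint_torque': array([-1.87382531e-03, -5.44425201e+01, -2.74002832e+01,  6.44127466e-02,
        1.68175134e-02,  4.49799217e-06]), 'ee_pos': array([ 164.17768214, -603.0296555 ,  222.66747724]), 'orientation': array([-3.11387752e+00, -4.16270434e-01,  5.21612497e-06]), 'ft_force': array([-0.38941352,  0.93677052,  0.21805377]), 'moment': array([0.02661979, 0.00494717, 0.03864428]), 'grasp_force': 0.0, 'width': 87.75632084414852} 18.700000000000003
```

View pics/top0.png

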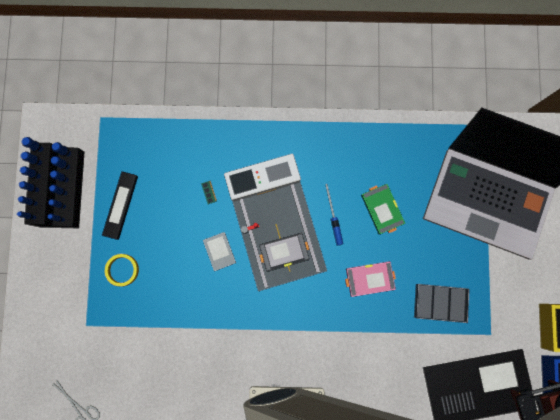

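View pics/scene0.png

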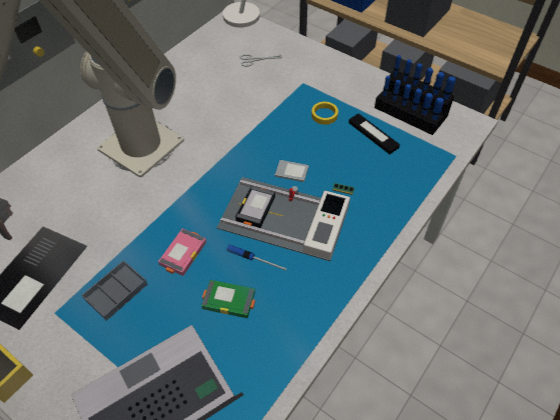

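Top view: the dock is centred near (277,222) with its housing at the upper end, and the cassette is in the track at (285,252). The latch is at (250,228), with look-alikes at (383,210) and (370,280). I'll zoom in for accurate points.

```bash
python3 - <<'E'
import cv2
a=cv2.imread("pics/top0.png")[145:295,215:335];b=cv2.imread("pics/scene0.png")[165:265,210:355]
cv2.imwrite("pics/c1.png",cv2.resize(a,None,fx=4,fy=4,interpolation=2))
cv2.imwrite("pics/c2.png",cv2.resize(b,None,fx=5,fy=5,interpolation=2))
E
```

```text
(no output)
```

View pics/c1.png

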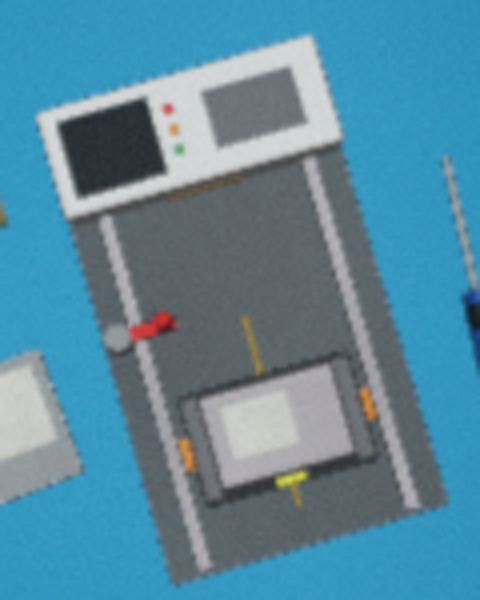

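View pics/c2.png

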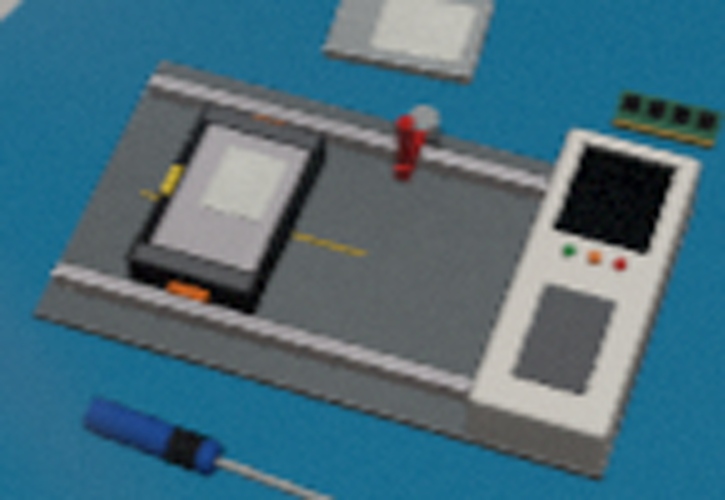

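The crops show clear dock corners, wall ends, the yellow patch (crop1 292,479; crop2 171,180) and the peg. I'll fit the dock pose, the cassette x and the latch angle to them.

```bash
cat >h.py <<'E'
from workcell import ctrl
import numpy as np
from scipy.spatial.transform import Rotation as R
from scipy.optimize import least_squares
C={n:ctrl.camera_info(n) for n in("top","scene")}
def proj(n,p):
    T=C[n]['world_from_camera'];c=T[:3,:3].T@(np.asarray(p)-T[:3,3]);q=C[n]['camera_matrix']@np.array([c[0],-c[1],-c[2]]);return q[:2]/q[2]
def ray(n,uv,z):
    T=C[n]['world_from_camera'];k=np.linalg.inv(C[n]['camera_matrix'])@[*uv,1];d=T[:3,:3]@[k[0],-k[1],-k[2]];return T[:3,3]+d*(z-T[2,3])/d[2]
def W(D,p): # dock coords (xy rel home, z over underside) -> world
    c,s=np.cos(D[2]),np.sin(D[2]);return np.array([D[0]+c*p[0]-s*p[1],D[1]+s*p[0]+c*p[1],p[2]])
def inD(D,w):
    c,s=np.cos(D[2]),np.sin(D[2]);x,y=w[0]-D[0],w[1]-D[1];return np.round([c*x+s*y,-s*x+c*y,w[2]],1)
E
cat >fit.py <<'E'
from h import *
A=lambda u,v:((u+.5)/4-.5+215,(v+.5)/4-.5+145)
B=lambda u,v:((u+.5)/5-.5+210,(v+.5)/5-.5+165)
P=[("top",A(38,115),(170,108,50)),("top",A(312,36),(170,-108,50)),("top",A(175,585),(-195,108,6)),("top",A(447,503),(-195,-108,6)),
("top",A(205,572),(-190,80,20)),("top",A(413,507),(-190,-80,20)),
("scene",B(165,62),(-195,108,6)),("scene",B(37,318),(-195,-108,6)),("scene",B(603,477),(170,-108,0)),("scene",B(700,158),(170,108,50)),("scene",B(572,130),(85,108,50)),("scene",B(158,78),(-190,80,20)),("scene",B(60,268),(-190,-80,20))]
f=lambda D:np.concatenate([proj(n,W(D,p))-uv for n,uv,p in P])
r=least_squares(f,[560,20,.2],x_scale=[10,10,.1],loss='soft_l1');D=r.x
print(D);print(np.round(f(D).reshape(-1,2),1).tolist())
np.save("D.npy",D)
print("push",inD(D,ray("top",A(292,479),17)),inD(D,ray("scene",B(171,180),17)))
for a in(0,.1,.2,.3):
  h=np.array([-8-36*np.sin(a),95-36*np.cos(a)])
  for z in(35,75):
    t=proj("top",W(D,[*h,z]));s=proj("scene",W(D,[*h,z]))
    print(a,z,np.round((t-[215,145])*4),np.round((s-[210,165])*5))
print("hinge",(proj("top",W(D,[-8,95,34]))-[215,145])*4)
print("peg0",W(D,[-8,59,55]),"hinge",W(D,[-8,95,34]))
E
python3 fit.py
```

```text
[6.01343560e+02 4.77261639e+01 3.08109881e-01]
[[-1.2, -0.4], [-0.2, -0.7], [-0.7, 0.6], [0.6, 0.4], [0.2, -0.4], [0.0, 0.4], [-0.3, -0.2], [-0.4, -0.6], [0.2, 1.6], [1.0, 0.4], [0.3, -0.9], [-0.9, 0.5], [-0.4, 0.2]]
push [-143.5   -0.3   17. ] [-150.2    9.4   17. ]
0 35 [162. 324.] [406. 159.]
0 75 [160. 318.] [407. 119.]
0.1 35 [163. 328.] [401. 157.]
0.1 75 [161. 323.] [401. 118.]
0.2 35 [164. 333.] [396. 155.]
0.2 75 [162. 328.] [396. 116.]
0.3 35 [164. 338.] [391. 153.]
0.3 75 [162. 333.] [391. 113.]
hinge [115.77880153 337.37792467]
peg0 [575.82806597 101.52169883  55.        ] hinge [564.91077549 135.82640359  34.        ]
```

The fit is good, and latch ≈ 0 with the cassette about 143 mm short. Next, a helper to convert dock coordinates into tool shifts.

```bash
cat >g.py <<'E'
import sys,json
from h import *
# python3 g.py '[[x,y,z],...]' : dock points -> tool shifts; turn to align tool x with dock x
D=np.load("D.npy");o=ctrl.get_obs();Rm=R.from_rotvec(o['orientation']).as_matrix()
print("t",o['t'],"tcp in dock",inD(D,o['ee_pos']),"F",np.round(o['ft_force'],1),"w",round(o['width'],1))
for p in json.loads(sys.argv[1]): print(p,np.round(Rm.T@(W(D,p)-o['ee_pos']),1))
c,s=np.cos(D[2]),np.sin(D[2]);print("turn",np.round((R.from_matrix(Rm).inv()*R.from_matrix([[c,s,0],[s,-c,0],[0,0,-1]])).as_rotvec(),3))
E
python3 g.py '[[-8,59,130],[-8,59,46]]'
```

```text
t 0.7 tcp in dock [-613.9 -487.5  222.7] F [-0.4  0.9  0.2] w 87.8
[-8, 59, 130] [ 582.3 -571.7   92.7]
[-8, 59, 46] [ 582.3 -571.7  176.7]
turn [-0.     0.    -0.042]
```

```bash
python3 -m creep '[{"translation":[42,-41,0],"angular":[0,0,-0.042],"jaw":0.4},{"translation":[84,-82,0],"angular":[0,0,-0.042],"jaw":0.4},{"translation":[126,-123,0],"angular":[0,0,-0.042],"jaw":0.4},{"translation":[168,-164,0],"angular":[0,0,-0.042],"jaw":0.4},{"translation":[210,-205,0],"angular":[0,0,-0.042],"jaw":0.4},{"translation":[252,-246,0],"angular":[0,0,-0.042],"jaw":0.4},{"translation":[294,-287,0],"angular":[0,0,-0.042],"jaw":0.4},{"translation":[336,-328,0],"angular":[0,0,-0.042],"jaw":0.4}]'; python3 g.py '[[-8,59,130]]'
```

```text
t: 1.7
ee_pos: [403.1, -196.7, 223.1]
orientation: [3.104, 0.481, 0.001]
ft_force: [-0.1, -0.7, -0.0]
width: 35.0
grasp_force: 0.0
t 1.7 tcp in dock [-263.  -172.8  223.1] F [-0.1 -0.7 -0. ] w 35.0
[-8, 59, 130] [ 254.8 -232.    93.1]
turn [ 0.001 -0.001 -0.001]
```

```bash
python3 -m creep '[{"translation":[42,-40,15],"angular":[0,0,0],"jaw":0.4},{"translation":[84,-80,30],"angular":[0,0,0],"jaw":0.4},{"translation":[126,-120,45],"angular":[0,0,0],"jaw":0.4},{"translation":[168,-160,60],"angular":[0,0,0],"jaw":0.4},{"translation":[210,-195,75],"angular":[0,0,0],"jaw":0.4},{"translation":[244,-222,93],"angular":[0,0,0],"jaw":0.4},{"translation":[244,-222,93],"angular":[0,0,0],"jaw":0.4},{"translation":[244,-222,93],"angular":[0,0,0],"jaw":0.4}]'; python3 g.py '[[-8,59,130],[-8,59,46]]'
python3 - <<'E'
import cv2
from h import *
D=np.load("D.npy")
a=ctrl.get_image("top")[145:295,215:335,::-1];b=ctrl.get_image("scene")[145:265,210:355,::-1]
a=cv2.resize(a,None,fx=4,fy=4,interpolation=2);b=cv2.resize(b,None,fx=3,fy=3,interpolation=2)
c=np.zeros((600,800,3),np.uint8);c[:,:a.shape[1]]=a;b=b[:,60:380];c[:b.shape[0],480:480+b.shape[1]]=b
cv2.imwrite("pics/c3.png",c)
E
```

```text
t: 2.7
ee_pos: [567.0, 86.9, 129.6]
orientation: [3.104, 0.482, -0.001]
ft_force: [-0.5, 0.2, 0.7]
width: 35.0
grasp_force: 0.0
t 2.7 tcp in dock [-20.9  47.7 129.6] F [-0.5  0.2  0.7] w 35.0
[-8, 59, 130] [ 12.9 -11.3  -0.4]
[-8, 59, 46] [ 13.  -11.3  83.6]
turn [0.    0.001 0.   ]
```

View pics/c3.png

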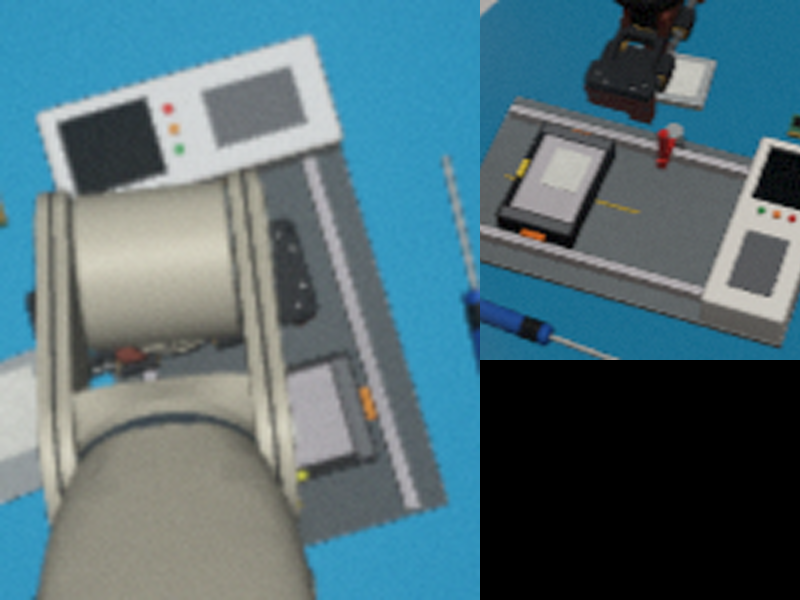

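The gripper is slightly short of the peg, so I'll centre it and descend.

```bash
python3 -m creep '[{"translation":[12.5,-11,0],"angular":[0,0,0],"jaw":0.45},{"translation":[12.5,-11,0],"angular":[0,0,0],"jaw":0.45},{"translation":[12.5,-11,25],"angular":[0,0,0],"jaw":0.45},{"translation":[12.5,-11,50],"angular":[0,0,0],"jaw":0.45},{"translation":[12.5,-11,70],"angular":[0,0,0],"jaw":0.45},{"translation":[12.5,-11,83],"angular":[0,0,0],"jaw":0.45},{"translation":[12.5,-11,83],"angular":[0,0,0],"jaw":0.45},{"translation":[12.5,-11,83],"angular":[0,0,0],"jaw":0.45}]'; python3 -m creep '[{"translation":[0,0,0],"angular":[0,0,0],"jaw":0.3},{"translation":[0,0,0],"angular":[0,0,0],"jaw":0.2},{"translation":[0,0,0],"angular":[0,0,0],"jaw":0.1},{"translation":[0,0,0],"angular":[0,0,0],"jaw":0},{"translation":[0,0,0],"angular":[0,0,0],"jaw":0},{"translation":[0,0,0],"angular":[0,0,0],"jaw":0},{"translation":[0,0,0],"angular":[0,0,0],"jaw":0},{"translation":[0,0,0],"angular":[0,0,0],"jaw":0}]'; python3 g.py '[[-8,59,46]]'
```

```text
t: 3.8
ee_pos: [576.6, 101.5, 47.2]
orientation: [-3.104, -0.482, -0.002]
ft_force: [0.7, -0.7, 0.5]
width: 39.7
grasp_force: 0.0
t: 4.8
ee_pos: [576.2, 101.6, 46.9]
orientation: [-3.104, -0.482, -0.001]
ft_force: [-0.9, 0.9, 5.1]
width: 11.4
grasp_force: 30.0
t 4.8 tcp in dock [-7.6 58.9 46.9] F [-0.9  0.9  5.1] w 11.4
[-8, 59, 46] [-0.4 -0.1  0.9]
turn [-0. -0. -0.]
```

```bash
python3 -m creep '[{"translation":[-3.5,-0.2,0],"angular":[0,0,0],"jaw":0},{"translation":[-6.8,-0.7,0],"angular":[0,0,0],"jaw":0},{"translation":[-10.1,-1.5,0],"angular":[0,0,0],"jaw":0},{"translation":[-13.4,-2.6,0],"angular":[0,0,0],"jaw":0},{"translation":[-16.5,-4,0],"angular":[0,0,0],"jaw":0},{"translation":[-19.4,-5.7,0],"angular":[0,0,0],"jaw":0},{"translation":[-22.2,-7.7,0],"angular":[0,0,0],"jaw":0},{"translation":[-24.8,-9.9,0],"angular":[0,0,0],"jaw":0}]'; python3 g.py '[[-44,93,46]]'
```

```text
t: 5.8
ee_pos: [550.2, 101.2, 47.0]
orientation: [3.101, 0.482, 0.002]
ft_force: [0.8, -15.2, 6.6]
width: 11.3
grasp_force: 30.0
t 5.8 tcp in dock [-32.5  66.4  47. ] F [  0.8 -15.2   6.6] w 11.3
[-44, 93, 46] [-11.5 -26.6   0.9]
turn [ 0.003 -0.001  0.   ]
```

```bash
python3 -m creep '[{"translation":[-2.5,-2.6,0],"angular":[0,0,0],"jaw":0},{"translation":[-4.7,-5.5,0],"angular":[0,0,0],"jaw":0},{"translation":[-6.6,-8.5,0],"angular":[0,0,0],"jaw":0},{"translation":[-8.2,-11.7,0],"angular":[0,0,0],"jaw":0},{"translation":[-9.5,-15.1,0],"angular":[0,0,0],"jaw":0},{"translation":[-10.4,-18.6,0],"angular":[0,0,0],"jaw":0},{"translation":[-11,-22.1,0],"angular":[0,0,0],"jaw":0},{"translation":[-11.2,-25.7,0],"angular":[0,0,0],"jaw":0}]'; python3 g.py '[[-44,93,46]]'
```

```text
t: 6.8
ee_pos: [529.0, 122.5, 46.6]
orientation: [3.103, 0.481, -0.007]
ft_force: [-4.7, -9.8, 9.6]
width: 11.5
grasp_force: 30.0
t 6.8 tcp in dock [-46.3  93.2  46.6] F [-4.7 -9.8  9.6] w 11.5
[-44, 93, 46] [2.3 0.2 0.5]
turn [ 0.001  0.004 -0.   ]
```

```bash
python3 -m creep '[{"translation":[0,0,0],"angular":[0,0,0],"jaw":0.3},{"translation":[0,0,0],"angular":[0,0,0],"jaw":0.4},{"translation":[0,0,0],"angular":[0,0,0],"jaw":0.4},{"translation":[0,0,-25],"angular":[0,0,0],"jaw":0.4},{"translation":[0,0,-60],"angular":[0,0,0],"jaw":0.4},{"translation":[-30,23,-70],"angular":[0,0,0],"jaw":0},{"translation":[-70,53,-70],"angular":[0,0,0],"jaw":0},{"translation":[-110,80,-70],"angular":[0,0,0],"jaw":0}]'; python3 g.py '[[-170,0,116],[-170,0,14]]'
python3 - <<'E'
import cv2
from h import *
b=ctrl.get_image("scene")[145:265,210:355,::-1]
cv2.imwrite("pics/c4.png",cv2.resize(b,None,fx=5,fy=5,interpolation=2))
E
```

```text
t: 7.8
ee_pos: [449.8, 14.1, 116.9]
orientation: [3.104, 0.483, 0.001]
ft_force: [0.3, -0.7, 0.1]
width: 8.8
grasp_force: 0.0
t 7.8 tcp in dock [-154.6   13.9  116.9] F [ 0.3 -0.7  0.1] w 8.8
[-170, 0, 116] [-15.4  13.9   0.9]
[-170, 0, 14] [-15.5  13.8 102.9]
turn [ 0.    -0.001  0.001]
```

View pics/c4.png

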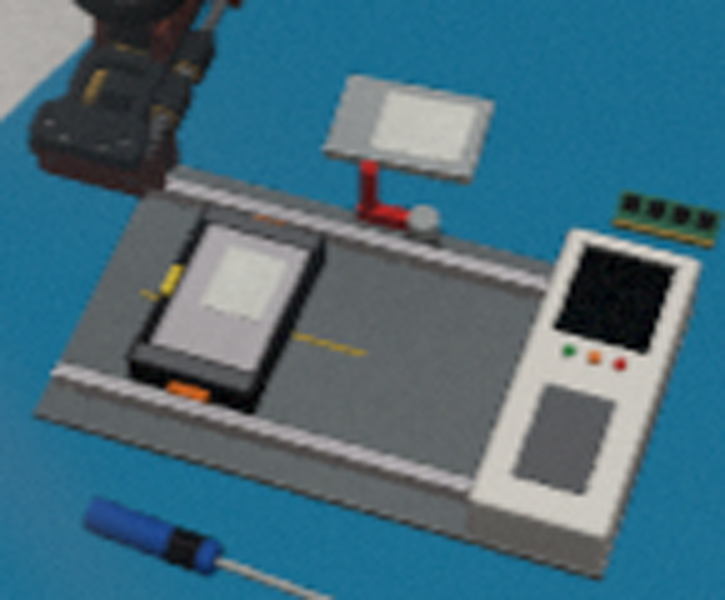

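The latch is open, with the bar lying along the wall, and the cassette hasn't moved. Now descend behind the cassette on the centre line.

```bash
python3 -m creep '[{"translation":[-17,13.8,0],"angular":[0,0,0],"jaw":0},{"translation":[-17,13.8,0],"angular":[0,0,0],"jaw":0},{"translation":[-17,13.8,30],"angular":[0,0,0],"jaw":0},{"translation":[-17,13.8,60],"angular":[0,0,0],"jaw":0},{"translation":[-17,13.8,85],"angular":[0,0,0],"jaw":0},{"translation":[-17,13.8,95],"angular":[0,0,0],"jaw":0},{"translation":[-17,13.8,102],"angular":[0,0,0],"jaw":0},{"translation":[-17,13.8,102],"angular":[0,0,0],"jaw":0}]'; python3 g.py '[[-10,0,14]]'
```

```text
t: 8.85
ee_pos: [438.7, -3.2, 14.8]
orientation: [3.104, 0.482, 0.0]
ft_force: [-0.3, -0.4, 0.3]
width: 0.2
grasp_force: 0.0
t 8.85 tcp in dock [-170.4    0.8   14.8] F [-0.3 -0.4  0.3] w 0.2
[-10, 0, 14] [160.4   0.8   0.8]
turn [ 0. -0. -0.]
```

Push gently at about 50 mm/s, watching the force.

```bash
python3 -m creep '[{"translation":[5,0.5,0],"angular":[0,0,0],"jaw":0},{"translation":[10,0.8,0],"angular":[0,0,0],"jaw":0},{"translation":[15,0.8,0],"angular":[0,0,0],"jaw":0},{"translation":[20,0.8,0],"angular":[0,0,0],"jaw":0},{"translation":[25,0.8,0],"angular":[0,0,0],"jaw":0},{"translation":[30,0.8,0],"angular":[0,0,0],"jaw":0},{"translation":[35,0.8,0],"angular":[0,0,0],"jaw":0},{"translation":[40,0.8,0],"angular":[0,0,0],"jaw":0}]'; python3 g.py '[[-10,0,14]]'
```

```text
t: 9.85
ee_pos: [477.2, 8.1, 14.6]
orientation: [3.104, 0.482, 0.0]
ft_force: [-1.8, -0.7, 0.8]
width: 0.6
grasp_force: 1.2
t 9.85 tcp in dock [-1.303e+02 -1.000e-01  1.460e+01] F [-1.8 -0.7  0.8] w 0.6
[-10, 0, 14] [ 1.203e+02 -1.000e-01  7.000e-01]
turn [ 0. -0. -0.]
```

```bash
python3 -m creep '[{"translation":[6,0,0],"angular":[0,0,0],"jaw":0},{"translation":[12,0,0],"angular":[0,0,0],"jaw":0},{"translation":[18,0,0],"angular":[0,0,0],"jaw":0},{"translation":[24,0,0],"angular":[0,0,0],"jaw":0},{"translation":[30,0,0],"angular":[0,0,0],"jaw":0},{"translation":[36,0,0],"angular":[0,0,0],"jaw":0},{"translation":[42,0,0],"angular":[0,0,0],"jaw":0},{"translation":[48,0,0],"angular":[0,0,0],"jaw":0}]'; python3 -m creep '[{"translation":[6,0,0],"angular":[0,0,0],"jaw":0},{"translation":[12,0,0],"angular":[0,0,0],"jaw":0},{"translation":[18,0,0],"angular":[0,0,0],"jaw":0},{"translation":[24,0,0],"angular":[0,0,0],"jaw":0},{"translation":[30,0,0],"angular":[0,0,0],"jaw":0},{"translation":[36,0,0],"angular":[0,0,0],"jaw":0},{"translation":[42,0,0],"angular":[0,0,0],"jaw":0},{"translation":[48,0,0],"angular":[0,0,0],"jaw":0}]';  python3 g.py '[[-10,0,14]]'
```

```text
t: 10.85
ee_pos: [522.9, 22.7, 14.6]
orientation: [-3.104, -0.482, 0.0]
ft_force: [-1.5, -0.1, -1.6]
width: 0.6
grasp_force: 0.6
t: 11.85
ee_pos: [568.6, 37.2, 14.7]
orientation: [3.104, 0.482, -0.0]
ft_force: [-0.8, -0.2, -1.2]
width: 0.4
grasp_force: 0.7
t 11.85 tcp in dock [-34.4  -0.1  14.7] F [-0.8 -0.2 -1.2] w 0.4
[-10, 0, 14] [24.4 -0.1  0.7]
turn [-0.  0. -0.]
```

```bash
python3 -m creep '[{"translation":[3,0,0],"angular":[0,0,0],"jaw":0},{"translation":[6,0,0],"angular":[0,0,0],"jaw":0},{"translation":[9,0,0],"angular":[0,0,0],"jaw":0},{"translation":[11,0,0],"angular":[0,0,0],"jaw":0},{"translation":[13,0,0],"angular":[0,0,0],"jaw":0},{"translation":[15,0,0],"angular":[0,0,0],"jaw":0},{"translation":[16,0,0],"angular":[0,0,0],"jaw":0},{"translation":[17,0,0],"angular":[0,0,0],"jaw":0}]';  python3 g.py '[[-10,0,14]]'
python3 - <<'E'
import cv2
from h import *
b=ctrl.get_image("scene")[145:265,210:355,::-1]
cv2.imwrite("pics/c5.png",cv2.resize(b,None,fx=5,fy=5,interpolation=2))
E
```

```text
t: 12.85
ee_pos: [584.4, 42.2, 14.7]
orientation: [-3.104, -0.481, 0.0]
ft_force: [-3.4, -1.8, 2.0]
width: 0.6
grasp_force: 1.8
t 12.85 tcp in dock [-17.8  -0.1  14.7] F [-3.4 -1.8  2. ] w 0.6
[-10, 0, 14] [ 7.8 -0.1  0.7]
turn [-0.  0. -0.]
```

View pics/c5.png

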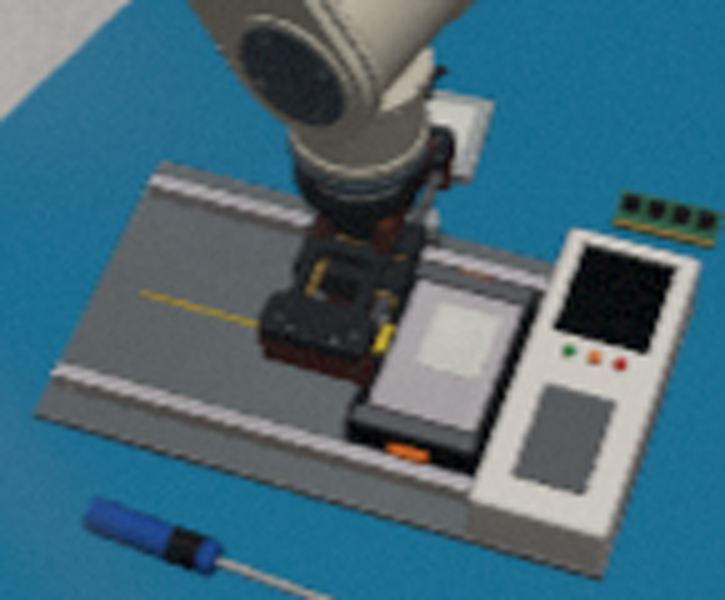

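The cassette is square in the track, a few mm short of the housing. I'll creep on at 1 mm per row until the force rises.

```bash
python3 -m creep '[{"translation":[1,0,0],"angular":[0,0,0],"jaw":0},{"translation":[2,0,0],"angular":[0,0,0],"jaw":0},{"translation":[3,0,0],"angular":[0,0,0],"jaw":0},{"translation":[4,0,0],"angular":[0,0,0],"jaw":0},{"translation":[5,0,0],"angular":[0,0,0],"jaw":0},{"translation":[6,0,0],"angular":[0,0,0],"jaw":0},{"translation":[7,0,0],"angular":[0,0,0],"jaw":0},{"translation":[7,0,0],"angular":[0,0,0],"jaw":0}]';  python3 g.py '[[-10,0,14]]'
```

```text
t: 13.9
ee_pos: [590.8, 44.3, 14.7]
orientation: [-3.104, -0.482, 0.001]
ft_force: [-4.1, -1.4, 1.7]
width: 0.2
grasp_force: 1.9
t 13.9 tcp in dock [-11.1  -0.1  14.7] F [-4.1 -1.4  1.7] w 0.2
[-10, 0, 14] [ 1.1 -0.1  0.7]
turn [-0.     0.001 -0.   ]
```

```bash
python3 -m creep '[{"translation":[0.5,0,0],"angular":[0,0,0],"jaw":0},{"translation":[1,0,0],"angular":[0,0,0],"jaw":0},{"translation":[1.5,0,0],"angular":[0,0,0],"jaw":0},{"translation":[2,0,0],"angular":[0,0,0],"jaw":0},{"translation":[2.5,0,0],"angular":[0,0,0],"jaw":0},{"translation":[3,0,0],"angular":[0,0,0],"jaw":0},{"translation":[3.5,0,0],"angular":[0,0,0],"jaw":0},{"translation":[4,0,0],"angular":[0,0,0],"jaw":0}]';  python3 g.py '[[-10,0,14]]'
```

```text
t: 14.9
ee_pos: [590.9, 44.6, 14.4]
orientation: [3.104, 0.482, -0.013]
ft_force: [-15.2, -6.8, 13.4]
width: 0.3
grasp_force: 8.2
t 14.9 tcp in dock [-10.9   0.2  14.4] F [-15.2  -6.8  13.4] w 0.3
[-10, 0, 14] [0.9 0.2 0.4]
turn [-0.001  0.008 -0.   ]
```

The tool has stopped at dock x = -11 with force rising to 17 N, so the cassette is home. Now retract and go back to the peg.

```bash
python3 -m creep '[{"translation":[-10,0,0],"angular":[0,0,0],"jaw":0},{"translation":[-25,0,0],"angular":[0,0,0],"jaw":0},{"translation":[-25,0,-40],"angular":[0,0,0],"jaw":0},{"translation":[-25,0,-80],"angular":[0,0,0],"jaw":0},{"translation":[-30,-20,-105],"angular":[0,0,0],"jaw":0.2},{"translation":[-36,-50,-105],"angular":[0,0,0],"jaw":0.45},{"translation":[-39,-80,-105],"angular":[0,0,0],"jaw":0.45},{"translation":[-39,-93,-105],"angular":[0,0,0],"jaw":0.45}]';  python3 g.py '[[-46.5,93.2,115],[-46.5,93.2,47]]'
```

```text
t: 15.9
ee_pos: [528.9, 123.4, 119.8]
orientation: [-3.104, -0.484, -0.001]
ft_force: [0.2, 0.3, 0.5]
width: 36.8
grasp_force: 0.0
t 15.9 tcp in dock [-46.1  94.  119.8] F [0.2 0.3 0.5] w 36.8
[-46.5, 93.2, 115] [-0.4  0.8  4.8]
[-46.5, 93.2, 47] [-0.5  0.8 72.8]
turn [-0.    -0.001  0.001]
```

```bash
python3 -m creep '[{"translation":[0,0.5,20],"angular":[0,0,0],"jaw":0.45},{"translation":[0,0.5,40],"angular":[0,0,0],"jaw":0.45},{"translation":[0,0.5,60],"angular":[0,0,0],"jaw":0.45},{"translation":[0,0.5,73],"angular":[0,0,0],"jaw":0.45},{"translation":[0,0.5,73],"angular":[0,0,0],"jaw":0.3},{"translation":[0,0.5,73],"angular":[0,0,0],"jaw":0},{"translation":[0,0.5,73],"angular":[0,0,0],"jaw":0},{"translation":[0,0.5,73],"angular":[0,0,0],"jaw":0}]';  python3 g.py '[[-8,59,46]]'
python3 - <<'E'
import cv2
from h import *
b=ctrl.get_image("scene")[145:265,210:355,::-1]
cv2.imwrite("pics/c6.png",cv2.resize(b,None,fx=5,fy=5,interpolation=2))
E
```

```text
t: 16.9
ee_pos: [530.2, 122.0, 47.3]
orientation: [-3.104, -0.482, -0.002]
ft_force: [-1.7, -0.1, 2.8]
width: 11.2
grasp_force: 30.0
t 16.9 tcp in dock [-45.3  92.4  47.3] F [-1.7 -0.1  2.8] w 11.2
[-8, 59, 46] [37.3 33.4  1.4]
turn [ 0.    -0.001 -0.   ]
```

View pics/c6.png

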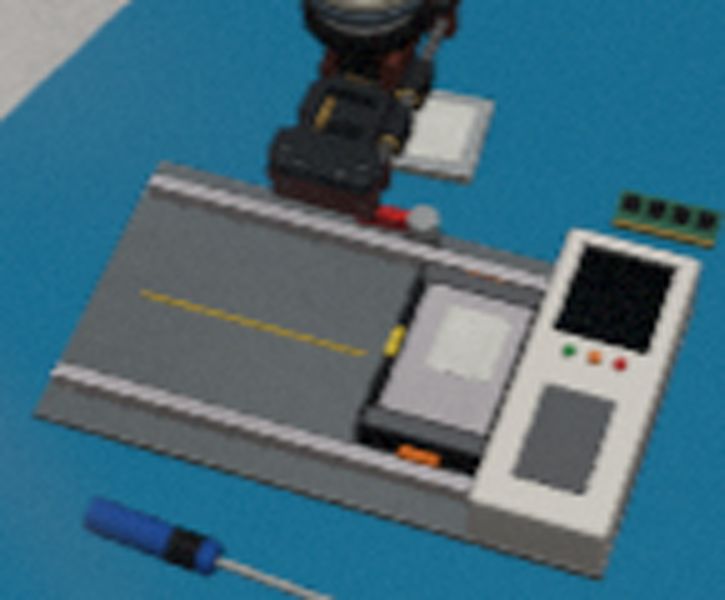

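The cassette is against the housing and the peg is gripped. Swing the latch back along the arc.

```bash
python3 -m creep '[{"translation":[0.4,3.6,0],"angular":[0,0,0],"jaw":0},{"translation":[1.2,7.1,0],"angular":[0,0,0],"jaw":0},{"translation":[2.3,10.5,0],"angular":[0,0,0],"jaw":0},{"translation":[3.8,13.8,0],"angular":[0,0,0],"jaw":0},{"translation":[5.6,17,0],"angular":[0,0,0],"jaw":0},{"translation":[7.7,19.9,0],"angular":[0,0,0],"jaw":0},{"translation":[10.1,22.6,0],"angular":[0,0,0],"jaw":0},{"translation":[12.7,25,0],"angular":[0,0,0],"jaw":0}]'; python3 g.py '[[-8,59,46]]'
```

```text
t: 17.95
ee_pos: [548.4, 102.5, 47.2]
orientation: [-3.103, -0.482, 0.003]
ft_force: [-6.8, 4.2, 10.5]
width: 11.5
grasp_force: 30.0
t 17.95 tcp in dock [-33.8  68.3  47.2] F [-6.8  4.2 10.5] w 11.5
[-8, 59, 46] [25.8  9.3  1.1]
turn [-0.001  0.002 -0.   ]
```

```bash
python3 -m creep '[{"translation":[2.9,2.2,0],"angular":[0,0,0],"jaw":0},{"translation":[5.9,4.1,0],"angular":[0,0,0],"jaw":0},{"translation":[9.2,5.7,0],"angular":[0,0,0],"jaw":0},{"translation":[12.6,6.9,0],"angular":[0,0,0],"jaw":0},{"translation":[16,7.8,0],"angular":[0,0,0],"jaw":0},{"translation":[19.6,8.3,0],"angular":[0,0,0],"jaw":0},{"translation":[23.2,8.5,0],"angular":[0,0,0],"jaw":0},{"translation":[25,8.5,0],"angular":[0,0,0],"jaw":0}]'; python3 g.py '[[-8,59,46]]'
```

```text
t: 18.95
ee_pos: [574.3, 101.1, 47.2]
orientation: [3.104, 0.483, -0.005]
ft_force: [-8.3, -1.0, 12.4]
width: 11.2
grasp_force: 30.0
t 18.95 tcp in dock [-9.6 59.  47.2] F [-8.3 -1.  12.4] w 11.2
[-8, 59, 46] [1.6 0.  1.1]
turn [-0.     0.003  0.   ]
```

```bash
python3 -m creep '[{"translation":[1,0,0],"angular":[0,0,0],"jaw":0},{"translation":[2,0,0],"angular":[0,0,0],"jaw":0},{"translation":[3,0,0],"angular":[0,0,0],"jaw":0},{"translation":[4,0,0],"angular":[0,0,0],"jaw":0},{"translation":[4,0,0],"angular":[0,0,0],"jaw":0},{"translation":[4,0,0],"angular":[0,0,0],"jaw":0},{"translation":[4,0,0],"angular":[0,0,0],"jaw":0},{"translation":[4,0,0],"angular":[0,0,0],"jaw":0}]'; python3 g.py '[[-8,59,46]]'; python3 -m creep '[{"translation":[0,0,0],"angular":[0,0,0],"jaw":0.2},{"translation":[0,0,0],"angular":[0,0,0],"jaw":0.4},{"translation":[0,0,0],"angular":[0,0,0],"jaw":0.45},{"translation":[0,0,-25],"angular":[0,0,0],"jaw":0.45},{"translation":[0,0,-60],"angular":[0,0,0],"jaw":0.45},{"translation":[-40,0,-90],"angular":[0,0,0],"jaw":0.45},{"translation":[-90,0,-100],"angular":[0,0,0],"jaw":0.45},{"translation":[-150,0,-100],"angular":[0,0,0],"jaw":0.45}]'
python3 - <<'E'
import cv2
from h import *
b=ctrl.get_image("scene")[145:265,210:355,::-1]
cv2.imwrite("pics/c7.png",cv2.resize(b,None,fx=5,fy=5,interpolation=2))
E
```

```text
t: 19.95
ee_pos: [578.0, 102.1, 47.1]
orientation: [3.104, 0.482, -0.005]
ft_force: [-6.3, -1.0, 11.2]
width: 11.1
grasp_force: 30.0
t 19.95 tcp in dock [-5.7 58.9 47.1] F [-6.3 -1.  11.2] w 11.1
[-8, 59, 46] [-2.3 -0.1  1.1]
turn [-0.     0.003  0.   ]
t: 20.95
ee_pos: [436.6, 56.9, 147.6]
orientation: [3.104, 0.482, 0.005]
ft_force: [-0.9, -0.3, 0.4]
width: 39.8
grasp_force: 0.0
```

View pics/c7.png

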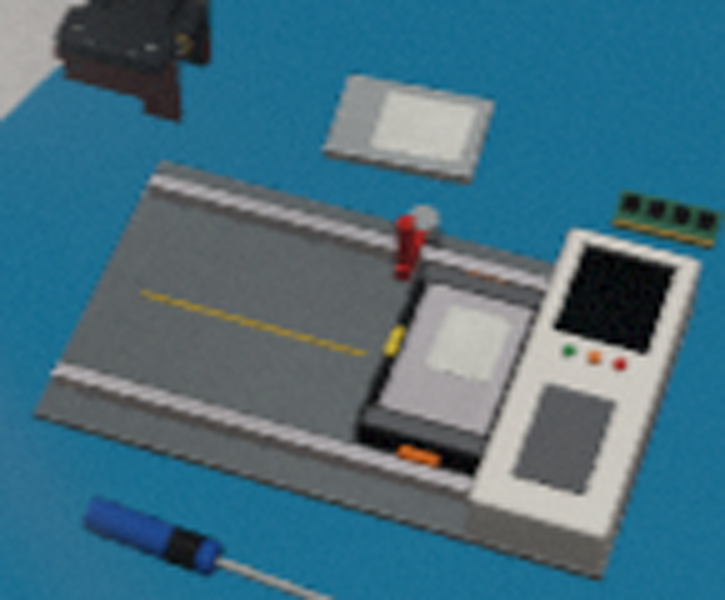

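The cassette is home and the latch is across behind it. I'll compare the red blob with the start picture as a check on the angle.

```bash
python3 - <<'E'
import cv2
from h import *
D=np.load("D.npy")
def red(im):
    i=im.astype(int)[165:225,270:320];m=(i[:,:,2]>130)&(i[:,:,1]<70)&(i[:,:,0]<70);y,x=np.nonzero(m);return x.mean()+270,y.mean()+165,m.sum()
print(red(cv2.imread("pics/scene0.png")),red(ctrl.get_image("scene")[:,:,::-1]))
for a in(0,.1,.2,.3):
  print(a,np.mean([proj("scene",W(D,[-8-36*np.sin(a),95-36*np.cos(a),z])) for z in(35,75)],axis=0))
E
```

```text
(np.float64(291.45454545454544), np.float64(192.45454545454544), np.int64(11)) (np.float64(291.9166666666667), np.float64(192.0), np.int64(12))
0 [291.28451743 192.83238603]
0.1 [290.20939534 192.49913597]
0.2 [289.18275482 192.08394992]
0.3 [288.21510007 191.59126415]
```

The peg's position matches latch ≈ 0, slightly more closed than at the start, so I'm handing in.

```bash
python3 -c "
from workcell import ctrl
print(ctrl.close_job())"
```

```text
the job is handed in; nothing more can be done
None
```

I opened the latch, pushed the cassette home (it stopped at about 17 N), swung the latch closed to about 0 rad by the camera, and handed the job in at about 21 s; no verdict came back.

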